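Clamp a turned bar in the hinged-strap vee fixture

TASK

Get the turned round bar ready for welding: lay it gently in the two vees of the bar clamp with its end butted against the stop plate, then swing the hinged strap over it and press the thumb plate down until the roller catch snaps in and holds the strap shut. Leave the cold chisel lying in front of it undisturbed.

Things in the scene. Friction and masses are not known exactly. Their poses are not given: they have to be found in the camera images.
- bar_centre (a point): Centre of the turned round bar: plain grey steel, 22 mm in diameter, 120 mm long, 0.3 to 0.45 kg, loose on the bench to the right of the clamp, its axis 11 mm above the bench. The point's y axis runs along the bar; both ends are alike; its x and z turn as the bar rolls.
- round_bar: The same bar; this origin lies on its skin, 11 mm from bar_centre, and goes round as it rolls; y along the bar.
- fixture: The bar clamp, bolted to the bench: grey base plate 134 x 120 x 12 mm with two vees, a stop plate, a hinged strap and a roller catch. Origin on the bench, 46 mm under bar_seat; x to its back (hinge side), y along the bar, z up. The plate covers x = -72 to 62, y = -75 to 45 mm. Hinge cheeks (x = 37 to 55 mm, 73 mm high) and catch cheeks (x = -72 to -48 mm, 57 mm high) stand at y = -56 to -24 mm.
- bar_seat (a point): Where the bar's centre belongs, 46 mm above the bench, axes as the clamp's. Two 90-degree vees carry the bar, at y = 22 to 42 and y = -55 to -30 mm; their arms end at this height, at x = -19 and 19 mm. Between them, over y = -24 to 22 mm, there is room for fingers beside and under the bar down to the base plate, 34 mm below this point.
- stop_face (a point): Middle of the stop plate's face, 60 mm from bar_seat towards -y, axes as the clamp's; the plate is 46 mm wide and rises 20 mm above this point. When the bar's -y end touches it, bar_centre is at bar_seat and the other end stands out 18 mm past the far vee.
- strap_hinge (a point): On the strap's hinge axis at mid-width of the strap: x = 46, y = -40, z = 18 mm from bar_seat. The point turns with the strap: at 0 its axes are the clamp's; y is the hinge axis; the strap runs from here 110 mm along its own -x. It is a flat bar 20 x 8 mm with an adjusting nut on top 46 mm from the hinge.
- thumb_plate (a point): Where the strap is pressed: middle of the top face of the thumb plate at its free end, a ribbed steel plate 26 x 28 mm, 10 mm thick, 98 mm from the hinge (its end 110 mm). z points out of this face. Shut, the face is level, x = -52, y = -40, z = 24 mm from bar_seat. Under it a leg reaches 26 mm below the strap's top.
- strap (a joint): Strap angle, rad: 0 shut (level), 1.57 upright, more leans back; starts at 1.88 to 2.15, stop at 2.25. A stiff hinge: it stays where left; about 2 N at the thumb plate moves it. At 0.14 its rib meets the catch roller; 9 to 16 N down on the plate takes it past, then the catch pulls it to 0 and holds it. A sprung pad under the strap presses on the bar over the last 0.07 rad.
- catch_roller (a point): Sprung steel roller, 10 mm in diameter, in the front of the clamp (x = -49, y = -40, z = 5 mm from bar_seat) that the rib on the strap's leg pushes aside and snaps under.
- cold_chisel: Bystander: flat steel chisel, 170 mm long, 12 mm high, near the front edge of the bench. Origin under its middle.

How it is judged:
On the way, in this order (a step that is already met when the one before it is completed fails the run):
1. the bar lies in both vees with the strap still open (x of bar_centre in the frame of bar_seat between -0.003 and 0.003 m and z of bar_centre in the frame of bar_seat between -0.003 and 0.003 m and angle between the y axis of bar_centre and the y axis of bar_seat, either way round below 0.05 rad and y of bar_centre in the frame of bar_seat between -0.006 and 0.02 m and value of joint strap above 0.5 rad), for 0.2 s.
2. the strap is pressed fully shut over the bar (x of bar_centre in the frame of bar_seat between -0.003 and 0.003 m and z of bar_centre in the frame of bar_seat between -0.003 and 0.003 m and angle between the y axis of bar_centre and the y axis of bar_seat, either way round below 0.05 rad and value of joint strap below 0.03 rad), for 0.2 s.
At the end, for the whole second after the job is handed in: The bar rests in both vees (its centre within 3 mm of the seat across and in height, axis within 0.05 rad), its end against the stop plate (gap at most 4 mm), and the strap is fully shut (under 0.03 rad) and stays so by its catch, the bar at rest (all of step 2 and y of bar_centre in the frame of bar_seat between -0.003 and 0.004 m and linear speed of round_bar below 0.02 m/s); the robot touches nothing.
It fails at once if the bar is dropped into the vees (faster than 0.4 m/s within 20 mm of its seat) (distance between bar_centre and bar_seat below 0.02 m and linear speed of round_bar above 0.4 m/s).
It fails at once if the cold chisel is moved by more than 30 mm (distance of cold_chisel from where it was at the start of the episode above 0.03 m).
It also fails if it takes over 61 s, if anything falls off the work surface, if the arm or the gripper's body presses on something with over 40 N, if the wrist force passes 120 N, or if a joint passes its speed limit or range.

ROBOT

A 7-joint arm with a two-finger parallel gripper is mounted at the origin on a cart in front of the work surface, level with it; the furniture and walls round the work are solid. World frame = base frame: x ahead of the robot, y to its left, z up, the work surface at z = 0. Lengths are in m, angles in rad, forces in N, time in s.
With the tool pointing down it reaches from about 0.425 to 0.95 m from the base axis. Payload 4.7 kg.
Tool frame: the origin (TCP) lies midway between the tips of the shut fingers; the grasp point (between the pads) lies 19 mm behind it; z points along the fingers, y is the line along which they close (so a half turn about z gives the same grasp; the last joint's range is limited). The gripper opens to 87 mm and grips with 3 to 60 N. Pads are 19 mm wide; open, the fingers measure 117 mm over their backs; the gripper's body (75 mm by 190 mm) begins 51 mm behind the grasp point.
Start: joints at [-1.37, 0.469, -0.049, 1.532, 0.024, 1.141, -0.082], TCP at [0.154, 0.657, 0.223] pointing down, gripper open.
Joint ranges: [-2.59, 2.59], [-0.33, 1.99], [-1.39, 1.29], [0.1, 2.45], [-1.04, 4.18], [0.21, 1.99], [-2.66, 2.66]. Speed limits (rad/s): [2.57, 2.57, 3.14, 3.14, 3.14, 3.14, 3.14].

INTERFACE

Orientations are given as a rotation vector (axis times angle).
In Python, from bench import state, capture, job gives the robot as it stands.
- The arm moves only by the shell command python3 -m jog 'ROWS'. ROWS is JSON, a list of rows, each a list of 3 entries, a list of its own where there are three numbers: the turn, a rotation vector about the tool's x, y, z in degrees, then the shift along the tool's x, y, z in m, then the closure, from -1 (fully open) to 1 (shut), so that 0 is half open. A call has 1 to 20 rows; each row shifts and turns the commanded pose from where the row before left it, along the tool's axes as they then stand; what a row does not reach is not made up. A row lasts 1/10 s, in which the tool goes at most 50 mm and 8.59 degrees, less where a joint would pass 70% of its speed; a pose out of reach is approached as far as the arm can. A call with a gripper value outside its range is refused whole. The fingers move at their own pace and stop on an object; the grip force is fixed at half the most. Time passes only in rows, so rows that do not move let the fingers close. It gives the time, the measured TCP pose, the force, the opening and the grip force at its end, in the units of the state.
- state(): the state, without advancing time (a new reading comes with each control period).
- capture(name): name is "side" or "top" or "wrist"; returns a dict with "pixels" (400x640x3 uint8, red, green, blue), "z_map" (400x640 float32, m along the optical axis (not along the pixel's ray), 0 where there is no reading), "intrinsics" (3x3 intrinsics, pixels), "camera_from_world" (4x4, takes a point from world to camera coordinates). Camera axes: x right, y down, z forward; pixel columns grow to the right and rows downward; lengths in m; the calibration is good to about 2 mm. A picture is of the moment at which its call begins.
- job.hand_in(): hands the job in; it is judged then, once.
The state is a dict: "time": time; "joints": joint angles; "dq": joint speeds; "effort": joint torques, N m; "ee_pos": TCP position; "ee_rot": TCP orientation; "contact_force": force on the tool from outside, world axes, zero at the start; "ft_torque": the same for the moment, N m; "width": finger opening in m; "grip_force": force on a finger pad.
Only numpy, scipy, OpenCV 4.12 (cv2) and the standard library are available. Lean on these libraries where they do the work, as an engineer would, in place of code of your own. Each camera call takes 0.05 s, during which the arm holds its last target. There are 200 camera calls.

## Working session

There is one attempt and no reset: what is moved stays moved. The work goes in short steps, Python scripts to look and compute and a shell command to move; the robot and the scene stay as the last step left them, time stands still between calls to the robot, and variables do not carry over. Pictures are saved under pics/ and viewed, at most 10 in all, crops included, and the job is handed in when it is done.

```bash
mkdir -p pics; ls; python3 - <<'E'
from bench import state,capture
import cv2,numpy as np
s=state();print(s)
for n in("top","side"):
    c=capture(n);np.savez(f"/tmp/{n}0.npz",**c)
    cv2.imwrite(f"pics/{n}0.png",c["pixels"][:,:,::-1]);print(n,c["intrinsics"].tolist(),np.round(c["camera_from_world"],4).tolist())
E
```

```text
pics
{'time': 0.0, 'joints': array([-1.3698871 ,  0.4694277 , -0.04856396,  1.53370628,  0.02410682,
        1.14100684, -0.08231353]), 'dq': array([-0.00104404,  0.0006928 ,  0.00051189, -0.00058089, -0.00092416,
        0.00012547,  0.00111381]), 'effort': array([-2.21752266e-04, -5.07971978e+01, -8.09312565e-02, -2.36159742e+01,
       -6.13800413e-02,  3.80783994e-02,  1.78338605e-04]), 'ee_pos': array([0.15363155, 0.65665756, 0.22150338]), 'ee_rot': array([-3.60184393e-01, -3.12074244e+00,  3.07548122e-03]), 'contact_force': array([-0.38177782, -0.78775445, -0.36625726]), 'ft_torque': array([-0.06875209,  0.00588663,  0.01463841]), 'grip_force': 0.0, 'width': 0.08704502087859542}
top [[370.2758281705371, 0.0, 320.83049250793374], [0.0, 370.2758281705371, 197.80046454356983], [0.0, 0.0, 1.0]] [[0.0191, -0.9993, 0.0321, -0.3382], [-0.9967, -0.0215, -0.0777, 0.4589], [0.0784, -0.0305, -0.9965, 0.8679], [0.0, 0.0, 0.0, 1.0]]
side [[413.75403703162146, 0.0, 328.15145532805343], [0.0, 413.75403703162146, 196.67604496467544], [0.0, 0.0, 1.0]] [[-1.0, -0.0029, 0.0093, 0.4808], [-0.0095, 0.4844, -0.8748, 0.2052], [-0.002, -0.8749, -0.4844, 0.6213], [0.0, 0.0, 0.0, 1.0]]
```

View pics/top0.png

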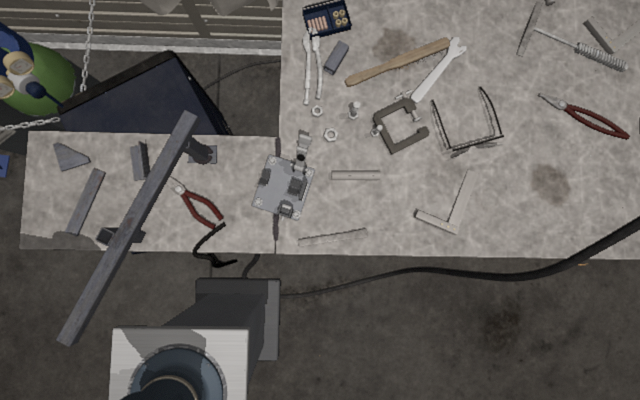

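View pics/side0.png

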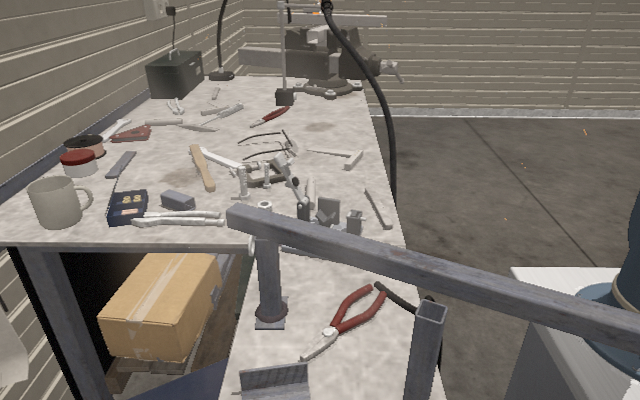

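Top view: clamp at about (282,185) with its strap leaning back at (302,145), round bar at (355,175), and chisel at (333,236). A raised steel beam on posts lies to the left, from (190,115) to (65,340), between the arm and the work.

```bash
cat > h.py <<'E'
import numpy as np
def world(c,u,v,z=None,d=None):
    K=c["intrinsics"];T=np.linalg.inv(c["camera_from_world"])
    r=np.linalg.inv(K)@[u,v,1.]
    o=T[:3,3];w=T[:3,:3]@r
    if z is not None: return o+w*(z-o[2])/w[2]
    if d is None: d=c["z_map"][int(round(v)),int(round(u))]
    return o+w*d
def cloud(c):
    K=c["intrinsics"];T=np.linalg.inv(c["camera_from_world"]);z=c["z_map"]
    v,u=np.mgrid[:400,:640];p=np.stack([(u-K[0,2])/K[0,0]*z,(v-K[1,2])/K[1,1]*z,z],-1)
    return p@T[:3,:3].T+T[:3,3]
E
python3 - <<'E'
from h import *
import cv2
c=dict(np.load("/tmp/top0.npz"))
im=c["pixels"][115:255,235:395,::-1]
cv2.imwrite("pics/crop0.png",cv2.resize(im,None,fx=5,fy=4.2857 if 0 else 4.2857,interpolation=cv2.INTER_CUBIC)) if 0 else cv2.imwrite("pics/crop0.png",cv2.resize(im[:120],None,fx=5,fy=5,interpolation=cv2.INTER_CUBIC))
for n,u,v in[("beam",185,120),("beam",130,225),("beam",68,338),("base",282,185),("bar",355,175),("chis",333,236),("bench",400,215),("post",115,237)]:
    print(n,np.round(world(c,u,v),3))
P=cloud(c)
m=(P[...,2]>.06)&(P[...,0]>.2)
for u0 in range(0,640,40):
    q=P[:,u0:u0+40][m[:,u0:u0+40]]
    if len(q):print(u0,np.round(q.min(0),2),np.round(q.max(0),2))
# bar
q=P[165:185,325:387].reshape(-1,3);q=q[(q[:,2]>.012)&(q[:,2]<.03)];print(len(q),q.mean(0),q[:,2].max(),np.ptp(q,axis=0))
a=q[:,:2]-q[:,:2].mean(0);print(np.linalg.svd(a,full_matrices=False)[2][0], (a@np.linalg.svd(a,full_matrices=False)[2][0]).min(),(a@np.linalg.svd(a,full_matrices=False)[2][0]).max())
E
```

```text
beam [ 0.603 -0.05   0.179]
beam [0.393 0.045 0.179]
beam [0.178 0.147 0.181]
base [ 0.496 -0.234  0.012]
bar [ 0.396 -0.302  0.911]
chis [ 0.375 -0.36   0.014]
bench [ 0.429 -0.526  0.002]
post [0.369 0.072 0.18 ]
0 [ 0.4  -0.3   0.06] [0.85 0.42 0.91]
40 [ 0.2  -0.3   0.18] [0.4  0.16 0.91]
80 [ 0.2  -0.3   0.09] [0.4  0.13 0.91]
120 [ 0.31 -0.3   0.15] [0.53 0.07 0.91]
160 [ 0.4  -0.3   0.06] [0.62 0.   0.91]
200 [ 0.4  -0.3   0.06] [ 0.58 -0.05  0.91]
240 [ 0.4  -0.3   0.91] [ 0.4  -0.3   0.91]
280 [ 0.4  -0.31  0.06] [ 0.93 -0.24  0.91]
320 [ 0.4  -0.41  0.06] [ 0.94 -0.3   0.91]
360 [ 0.4  -0.47  0.06] [ 0.64 -0.3   0.91]
400 [ 0.4  -0.3   0.91] [ 0.4  -0.3   0.91]
440 [ 0.4  -0.3   0.91] [ 0.4  -0.3   0.91]
480 [ 0.4  -0.3   0.91] [ 0.4  -0.3   0.91]
520 [ 0.29 -0.84  0.06] [ 0.4  -0.3   0.91]
560 [ 0.31 -0.87  0.13] [ 0.4  -0.3   0.91]
600 [ 0.36 -0.9   0.2 ] [ 0.43 -0.3   0.91]
437 [ 0.52358628 -0.41170444  0.01998656] 0.02622954336567318 [0.02196314 0.11944278 0.01420088]
[ 0.02141917 -0.99977058] -0.05926376549384477 0.06029619735028391
```

View pics/crop0.png

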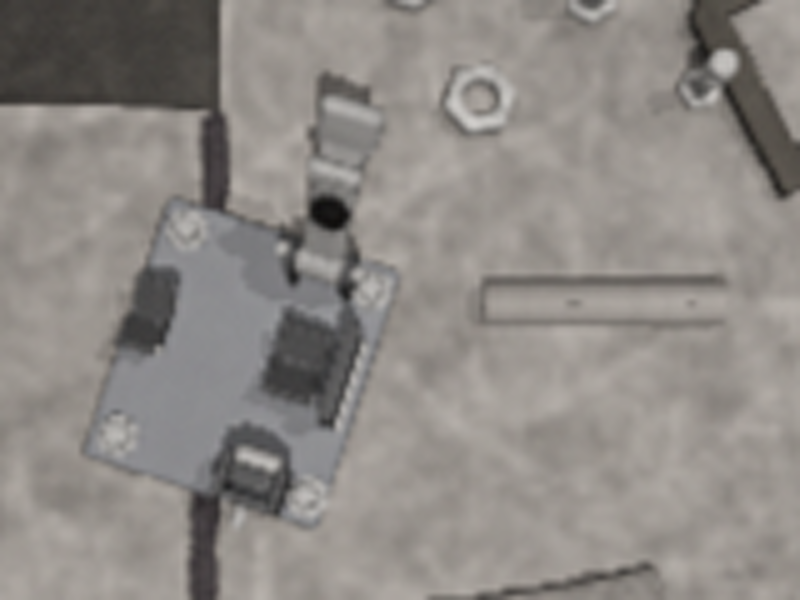

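Enlarged crop: base-plate corners at (170,197), (400,268), (322,527) and (83,452). The stop is on the right at (340,370), the hinge on top, and the bar runs from (482,300) to (725,300).

```bash
cat >> h.py <<'E'
from scipy.spatial.transform import Rotation as Ro
def pose(yaw,tilt=0,tx=0):
    """tool y along world yaw(deg); body leaned towards +bar-y by tilt deg"""
    s,c=np.sin(np.radians(tilt)),np.cos(np.radians(tilt))
    M=np.array([[0,c,-s],[1,0,0],[0,-s,-c]]).T
    return Ro.from_euler("z",yaw,degrees=True)*Ro.from_matrix(M)
def go(p0,R0,p1,R1,N):
    """constant row (turn deg, shift m) repeated N times"""
    r=(R0.inv()*R1).as_rotvec()/N
    S=sum((R0*Ro.from_rotvec(r*k)).as_matrix() for k in range(N))
    d=np.linalg.solve(S,np.subtract(p1,p0))
    print(N,"rows turn",np.round(np.degrees(r),2).tolist(),"shift",np.round(d,4).tolist())
def now():
    from bench import state
    s=state();R=Ro.from_rotvec(s["ee_rot"]);return s,s["ee_pos"],R
E
python3 - <<'E'
from h import *
c=dict(np.load("/tmp/top0.npz"))
uv=np.array([(170,197),(400,268),(322,527),(83,452)])/5+[235,115]-.4
W=np.array([world(c,u,v,z=.012) for u,v in uv])
L=np.array([(62,45,12),(62,-75,12),(-72,-75,12),(-72,45,12)])/1e3
R,_=Ro.align_vectors(W-W.mean(0),L-L.mean(0));yaw=R.as_euler("zyx",degrees=True);t=W.mean(0)-R.apply(L.mean(0))
print("fix",t,yaw,"res",np.round(W-(R.apply(L)+t),4).tolist(),np.linalg.norm(np.diff(W,axis=0),axis=1))
ends=[world(c,u/5+235-.4,300/5+115-.4,z=.02) for u in(482,726)];print("bar",ends)
# strap points in fixture frame
P=cloud(c)[125:180,285:315].reshape(-1,3);q=R.inv().apply(P-t);q=q[(q[:,2]>.05)&(q[:,2]<.3)];i=np.argsort(q[:,2])[::6];print(np.round(q[i],3).tolist())
s,p,R0=now()
A=pose(30);B=pose(1,0)
w1=[.45,.25,.30];w2=[.523,-.402,.25]
go(p,R0,w1,A,14);go(w1,A,w2,B,16)
E
```

```text
fix [ 5.00850517e-01 -2.24479968e-01  1.21430643e-17] [-16.12770232   0.          -0.        ] res [[-0.0015, -0.0007, 0.0], [-0.0005, 0.0012, 0.0], [0.0007, -0.0008, 0.0], [0.0013, 0.0002, 0.0]] [0.11787023 0.13226523 0.12117152]
bar [array([ 0.52304535, -0.3525699 ,  0.02      ]), array([ 0.52585972, -0.47179377,  0.02      ])]
[[0.038, -0.028, 0.052], [0.042, -0.022, 0.063], [0.036, -0.046, 0.065], [0.052, -0.05, 0.066], [0.043, -0.058, 0.067], [0.044, -0.055, 0.068], [0.052, -0.026, 0.069], [0.04, -0.035, 0.07], [0.044, -0.041, 0.07], [0.04, -0.045, 0.071], [0.038, -0.055, 0.071], [0.042, -0.037, 0.072], [0.049, -0.027, 0.072], [0.04, -0.03, 0.073], [0.041, -0.049, 0.073], [0.038, -0.048, 0.073], [0.046, -0.036, 0.074], [0.042, -0.051, 0.075], [0.047, -0.038, 0.077], [0.049, -0.03, 0.079], [0.05, -0.035, 0.081], [0.051, -0.046, 0.083], [0.05, -0.032, 0.086], [0.053, -0.034, 0.088], [0.055, -0.033, 0.091], [0.055, -0.036, 0.093], [0.054, -0.039, 0.101], [0.056, -0.038, 0.105], [0.066, -0.049, 0.108], [0.058, -0.04, 0.11], [0.06, -0.033, 0.112], [0.059, -0.044, 0.112], [0.065, -0.0
[... 411 characters left out ...]
9], [0.088, -0.029, 0.15], [0.087, -0.038, 0.151], [0.068, -0.051, 0.151], [0.068, -0.049, 0.152], [0.066, -0.043, 0.153], [0.072, -0.043, 0.153], [0.072, -0.03, 0.154], [0.073, -0.045, 0.154], [0.067, -0.042, 0.154], [0.068, -0.044, 0.155], [0.091, -0.026, 0.155], [0.07, -0.046, 0.156], [0.088, -0.038, 0.156], [0.087, -0.043, 0.157], [0.09, -0.046, 0.158], [0.091, -0.037, 0.159], [0.096, -0.053, 0.16], [0.091, -0.033, 0.16], [0.095, -0.038, 0.161], [0.093, -0.052, 0.161], [0.097, -0.038, 0.162], [0.093, -0.032, 0.162], [0.095, -0.032, 0.163], [0.097, -0.031, 0.163]]
14 rows turn [-0.01, 0.0, 3.35] shift [-0.035, -0.012, -0.0056]
16 rows turn [0.0, 0.0, 1.81] shift [-0.0408, -0.0072, 0.0031]
```

```bash
R='[[0,0,3.35],[-0.035,-0.012,-0.0056],-1]'; true; python3 -m jog '[[[0,0,3.35],[-0.035,-0.012,-0.0056],-1],[[0,0,3.35],[-0.035,-0.012,-0.0056],-1],[[0,0,3.35],[-0.035,-0.012,-0.0056],-1],[[0,0,3.35],[-0.035,-0.012,-0.0056],-1],[[0,0,3.35],[-0.035,-0.012,-0.0056],-1],[[0,0,3.35],[-0.035,-0.012,-0.0056],-1],[[0,0,3.35],[-0.035,-0.012,-0.0056],-1],[[0,0,3.35],[-0.035,-0.012,-0.0056],-1],[[0,0,3.35],[-0.035,-0.012,-0.0056],-1],[[0,0,3.35],[-0.035,-0.012,-0.0056],-1],[[0,0,3.35],[-0.035,-0.012,-0.0056],-1],[[0,0,3.35],[-0.035,-0.012,-0.0056],-1],[[0,0,3.35],[-0.035,-0.012,-0.0056],-1],[[0,0,3.35],[-0.035,-0.012,-0.0056],-1]]'
```

```text
time: 1.5
ee_pos: [0.451, 0.2488, 0.3008]
ee_rot: [-1.576, -2.718, 0.001]
contact_force: [0.5, -0.5, -0.6]
width: 0.0868
grip_force: 0.0
```

```bash
python3 -m jog '[[[0,0,1.8],[-0.041,-0.007,0.003],-1],[[0,0,1.8],[-0.041,-0.007,0.003],-1],[[0,0,1.8],[-0.041,-0.007,0.003],-1],[[0,0,1.8],[-0.041,-0.007,0.003],-1],[[0,0,1.8],[-0.041,-0.007,0.003],-1],[[0,0,1.8],[-0.041,-0.007,0.003],-1],[[0,0,1.8],[-0.041,-0.007,0.003],-1],[[0,0,1.8],[-0.041,-0.007,0.003],-1],[[0,0,1.8],[-0.041,-0.007,0.003],-1],[[0,0,1.8],[-0.041,-0.007,0.003],-1],[[0,0,1.8],[-0.041,-0.007,0.003],-1],[[0,0,1.8],[-0.041,-0.007,0.003],-1],[[0,0,1.8],[-0.041,-0.007,0.003],-1],[[0,0,1.8],[-0.041,-0.007,0.003],-1],[[0,0,1.8],[-0.041,-0.007,0.003],-1],[[0,0,1.8],[-0.041,-0.007,0.003],-1],[[0,0,0],[0,0,0],-1],[[0,0,0],[0,0,0],-1]]' && python3 - <<'E'
from h import *
from bench import capture
import cv2
c=capture("wrist");np.savez("/tmp/w1.npz",**c);cv2.imwrite("pics/w1.png",c["pixels"][:,:,::-1])
s,p,R=now();print(s["joints"])
P=cloud(c).reshape(-1,3)
for k in(cloud(c),):
    q=k.reshape(-1,3);q=q[(abs(q[:,0]-.524)<.03)&(abs(q[:,1]+.41)<.09)&(q[:,2]>.013)&(q[:,2]<.03)]
    m=q[:,:2].mean(0);v=np.linalg.svd(q[:,:2]-m,full_matrices=False)[2][0];pr=(q[:,:2]-m)@v
    print(len(q),m,v,pr.min(),pr.max(),np.percentile(q[:,2],99))
E
```

```text
time: 3.3
ee_pos: [0.5272, -0.4043, 0.2521]
ee_rot: [-2.201, -2.24, 0.001]
contact_force: [-0.3, 0.1, -0.9]
width: 0.0872
grip_force: 0.0
[ 0.12504017  0.49138283  0.68589423  1.55497634 -0.32539555  1.2135195
  0.88815456]
1661 [ 0.52536714 -0.40954921] [ 0.02510376 -0.99968485] -0.05700502156031052 0.06234400832520426 0.02313172423550195
```

View pics/w1.png

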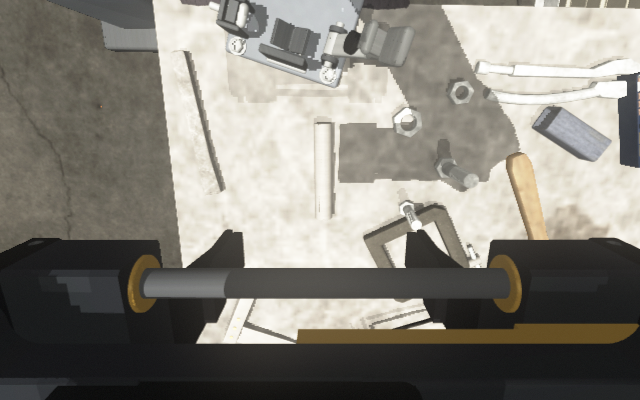

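Wrist view: bar upright from (323,123) to (323,218), clear of its neighbours, with the stud at (455,175) and the C-clamp at (420,240).

```bash
python3 - <<'E'
from h import *
c=dict(np.load("/tmp/w1.npz"));s,p,R=now()
T=np.linalg.inv(c["camera_from_world"]);print("cam in tool",R.inv().apply(T[:3,3]-p))
P=cloud(c).reshape(-1,3);q=P[(P[:,2]>.03)&(P[:,2]<.15)&(P[:,0]<.68)&(P[:,0]>.4)&(P[:,1]<-.31)&(P[:,1]>-.5)]
print("stud",np.round(world(c,475,180),3),len(q));
if len(q):print(q.min(0),q.max(0))
A=pose(1.3,15);a=[.525,-.404,.10];b=[.525,-.404,.005]
go(p,R,a,A,6);go(a,A,b,A,6)
E
```

```text
cam in tool [ 0.07463563 -0.00090187 -0.16175535]
stud [ 0.684 -0.403  0.08 ] 537
[ 0.62659926 -0.46709567  0.03015353] [ 0.67997681 -0.39620938  0.08199333]
6 rows turn [-0.01, -2.51, -0.02] shift [0.0026, -0.0005, 0.0253]
6 rows turn [0.0, 0.0, 0.0] shift [0.0041, -0.0, 0.0153]
```

```bash
python3 -m jog '[[[0,-2.5,0],[0.0026,-0.0005,0.0253],-1],[[0,-2.5,0],[0.0026,-0.0005,0.0253],-1],[[0,-2.5,0],[0.0026,-0.0005,0.0253],-1],[[0,-2.5,0],[0.0026,-0.0005,0.0253],-1],[[0,-2.5,0],[0.0026,-0.0005,0.0253],-1],[[0,-2.5,0],[0.0026,-0.0005,0.0253],-1],[[0,0,0],[0.0041,0,0.0153],-1],[[0,0,0],[0.0041,0,0.0153],-1],[[0,0,0],[0.0041,0,0.0153],-1],[[0,0,0],[0,0,0],-1],[[0,0,0],[0,0,0],-1]]' && python3 - <<'E'
from h import *
s,p,R=now();A=pose(1.3,15)
go(p,R,[.525,-.404,.005],A,4);print(R.as_matrix().round(3).tolist())
E
```

```text
time: 4.45
ee_pos: [0.5252, -0.4054, 0.0535]
ee_rot: [2.06, 2.1, -0.271]
contact_force: [-0.5, -0.6, 0.0]
width: 0.0872
grip_force: 0.0
4 rows turn [-0.01, 0.0, -0.05] shift [0.0035, -0.0, 0.0116]
[[-0.018, 1.0, 0.005], [0.966, 0.019, -0.259], [-0.259, 0.0, -0.966]]
```

```bash
python3 -m jog '[[[0,0,0],[0.0035,0,0.0116],-1],[[0,0,0],[0.0035,0,0.0116],-1],[[0,0,0],[0.0035,0,0.0116],-1],[[0,0,0],[0.0035,0,0.0116],-1],[[0,0,0],[0,0,0],-1],[[0,0,0],[0,0,0],0.4],[[0,0,0],[0,0,0],0.6],[[0,0,0],[0,0,0],1],[[0,0,0],[0,0,0],1],[[0,0,0],[0,0,0],1],[[0,0,0],[0,0,0],1],[[0,0,0],[0,0,0],1],[[0,0,0],[0,0,0],1]]'
```

```text
time: 5.75
ee_pos: [0.5251, -0.4031, 0.0048]
ee_rot: [2.06, 2.101, -0.271]
contact_force: [-0.3, -0.5, 0.7]
width: 0.031
grip_force: 0.0
```

```bash
python3 -m jog '[[[0,0,0],[0,0,0],1],[[0,0,0],[0,0,0],1],[[0,0,0],[0,0,0],1],[[0,0,0],[-0.004,0,-0.015],1],[[0,0,0],[-0.004,0,-0.015],1],[[0,0,0],[-0.004,0,-0.015],1],[[0,0,0],[-0.0052,0,-0.0193],1],[[0,0,0],[-0.0052,0,-0.0193],1],[[0,0,0],[-0.0052,0,-0.0193],1],[[0,0,0],[-0.0052,0,-0.0193],1],[[0,0,0],[-0.0052,0,-0.0193],1],[[0,0,0],[-0.0052,0,-0.0193],1],[[0,0,0],[0,0,0],1],[[0,0,0],[0,0,0],1]]' && python3 - <<'E'
from h import *
from bench import capture
import cv2
c=capture("wrist");np.savez("/tmp/w2.npz",**c);cv2.imwrite("pics/w2.png",c["pixels"][:,:,::-1])
c2=capture("top");np.savez("/tmp/t2.npz",**c2)
s,p,R=now();print(s["joints"])
for k in(c,c2):
    q=R.inv().apply(cloud(k).reshape(-1,3)-p);q=q[(abs(q[:,1])<.012)&(abs(q[:,0])<.1)&(q[:,2]>-.03)&(q[:,2]<.015)]
    if len(q):print(len(q),np.percentile(q,[0,2,50,98,100],axis=0).round(4).tolist())
E
```

```text
time: 7.15
ee_pos: [0.525, -0.4029, 0.1718]
ee_rot: [2.06, 2.101, -0.27]
contact_force: [0.5, 0.5, -3.8]
width: 0.0211
grip_force: 30.0
[-0.07265884  0.52482977  0.78068786  1.78550564 -0.20563821  0.81828469
  0.75749988]
5997 [[-0.0552, -0.012, -0.03], [-0.0463, -0.0103, -0.0294], [0.0189, 0.0003, -0.0212], [0.0479, 0.0111, -0.0024], [0.0491, 0.012, 0.0046]]
228 [[-0.07, -0.0098, -0.0119], [-0.0698, -0.0097, -0.011], [-0.0486, -0.0005, -0.0028], [-0.0273, 0.011, 0.0048], [-0.0169, 0.0111, 0.0074]]
```

View pics/w2.png

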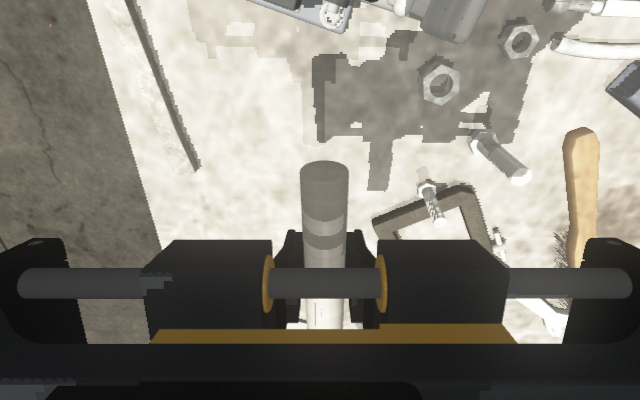

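Bar held centred between the pads, with its +y end at (324,172). Now I check that it hangs level and where its ends are.

```bash
python3 - <<'E'
from h import *
s,p,R=now()
for n in("w2","t2"):
    c=dict(np.load(f"/tmp/{n}.npz"));P=cloud(c).reshape(-1,3)
    q=P[(abs(P[:,0]-.525)<.013)&(abs(P[:,1]+.412)<.08)&(P[:,2]>.15)&(P[:,2]<.2)]
    print(n,len(q))
    if n=="w2": q=q[q[:,1]>-.40]
    for y in np.arange(-.49,-.33,.01):
        k=q[abs(q[:,1]-y)<.005]
        if len(k)>3:print(round(y,3),len(k),np.round([k[:,1].min(),k[:,1].max(),k[:,2].min(),k[:,2].max(),k[:,0].mean()],4))
E
```

```text
w2 6276
-0.4 339 [-0.4    -0.395   0.1804  0.1935  0.525 ]
-0.39 1040 [-0.395  -0.385   0.1688  0.2     0.525 ]
-0.38 766 [-0.385  -0.375   0.1785  0.2     0.5245]
-0.37 848 [-0.375  -0.365   0.1788  0.19    0.5243]
-0.36 941 [-0.365  -0.355   0.1778  0.1902  0.5241]
-0.35 1099 [-0.355  -0.3512  0.1671  0.19    0.5239]
t2 228
-0.47 31 [-0.4714 -0.4655  0.1799  0.1899  0.5243]
-0.46 50 [-0.465  -0.4554  0.1807  0.1896  0.5244]
-0.45 51 [-0.4549 -0.445   0.1805  0.1903  0.5244]
-0.44 55 [-0.4446 -0.4353  0.1789  0.1919  0.525 ]
-0.43 38 [-0.4344 -0.4259  0.1792  0.1903  0.5271]
```

```bash
cat >> h.py <<'E'
FT=np.array([.5009,-.2245,0]);FY=-16.1
def F(x,y,z): return FT+Ro.from_euler("z",FY,degrees=True).apply([x,y,z])
E
python3 - <<'E'
from h import *
s,p,R=now();t=F(0,.0163,.172);print(t);go(p,R,t,pose(FY,15),8)
E
```

```text
[ 0.50542023 -0.2088393   0.172     ]
8 rows turn [0.55, -0.01, 2.08] shift [0.023, -0.0051, -0.0064]
```

```bash
python3 -m jog '[[[0.55,0,2.08],[0.023,-0.0051,-0.0064],1],[[0.55,0,2.08],[0.023,-0.0051,-0.0064],1],[[0.55,0,2.08],[0.023,-0.0051,-0.0064],1],[[0.55,0,2.08],[0.023,-0.0051,-0.0064],1],[[0.55,0,2.08],[0.023,-0.0051,-0.0064],1],[[0.55,0,2.08],[0.023,-0.0051,-0.0064],1],[[0.55,0,2.08],[0.023,-0.0051,-0.0064],1],[[0.55,0,2.08],[0.023,-0.0051,-0.0064],1],[[0,0,0],[0,0,0],1],[[0,0,0],[0,0,0],1]]' && python3 - <<'E'
from h import *
from bench import capture
import cv2
for n in("wrist","top"):
    c=capture(n);np.savez(f"/tmp/{n}3.npz",**c)
    if n=="wrist":cv2.imwrite("pics/w3.png",c["pixels"][:,:,::-1])
E
```

```text
time: 8.25
ee_pos: [0.5057, -0.2091, 0.1724]
ee_rot: [2.37, 1.787, -0.313]
contact_force: [0.1, -1.3, -2.7]
width: 0.0213
grip_force: 30.0
```

View pics/w3.png

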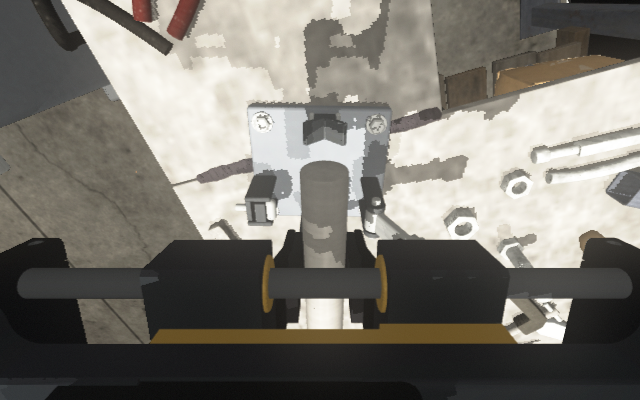

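Wrist view over the clamp: +y plate corners at about (248,104) and (390,106), far vee at (305–346,118), bar end at (324,172) lined up with the vee.

```bash
python3 - <<'E'
from h import *
c=dict(np.load("/tmp/wrist3.npz"));P=cloud(c)
Ri=Ro.from_euler("z",-FY,degrees=True)
f=lambda w:np.round(Ri.apply(w-FT)*1e3,1)
for u,v,z in[(248,104,.012),(390,106,.012)]:print(f(world(c,u,v,z=z)))
q=Ri.apply(P.reshape(-1,3)-FT)
b=q[(abs(q[:,2]-.012)<.004)&(q[:,1]<.07)&(abs(q[:,0])<.09)];
for y in(.012,.025,.038):
    k=b[abs(b[:,1]-y)<.004];print("plate x",y,k[:,0].min(),k[:,0].max())
for x in(-.06,-.03,.03,.05):
    k=b[abs(b[:,0]-x)<.004];print("plate ymax",x,k[:,1].max())
k=q[(q[:,2]>.03)&(q[:,2]<.055)&(abs(q[:,0])<.03)&(q[:,1]>.015)];print("vee",k.min(0),k.max(0),len(k))
k=q[(q[:,2]>.15)&(q[:,2]<.2)&(abs(q[:,0])<.02)&(q[:,1]>.03)];print("bar",k.min(0),k.max(0),np.median(k,0))
for y in(.035,.045,.055,.065):
    j=k[abs(k[:,1]-y)<.005];print(y,j[:,0].min().round(4),j[:,0].max().round(4),j[:,2].max().round(4))
E
```

```text
[-68.6  50.1  12. ]
[59.7 48.7 12. ]
plate x 0.012 -0.07166050631120721 0.06212089235939371
plate x 0.025 -0.07137380485074485 0.06246300187882295
plate x 0.038 -0.07122143340451702 0.06235093009505796
plate ymax -0.06 0.04774235889092428
plate ymax -0.03 0.04746428715075131
plate ymax 0.03 0.046158116695305236
plate ymax 0.05 0.04646069531151584
vee [-0.01808329  0.02352869  0.03009177] [0.01914762 0.04421287 0.0468559 ] 1024
bar [-0.01998317  0.03000172  0.16834958] [0.01998944 0.0677668  0.19999696] [3.51454531e-06 5.08319038e-02 1.87785872e-01]
0.035 -0.02 0.02 0.2
0.045 -0.0108 0.011 0.1906
0.055 -0.0109 0.0111 0.1911
0.065 -0.0108 0.0107 0.1908
```

```bash
python3 -m jog '[[[0,0,0],[0.0031,0,0.0116],1],[[0,0,0],[0.0031,0,0.0116],1],[[0,0,0],[0.0031,0,0.0116],1],[[0,0,0],[0.0031,0,0.0116],1],[[0,0,0],[0.0031,0,0.0116],1],[[0,0,0],[0.0031,0,0.0116],1],[[0,0,0],[0.0031,0,0.0116],1],[[0,0,0],[0.0031,0,0.0116],1],[[0,0,0],[0.0031,0,0.0116],1],[[0,0,0],[0.0026,0,0.0097],1],[[0,0,0],[0,0,0],1],[[0,0,0],[0,0,0],1]]' && python3 -m jog '[[[0,0,0],[0.0008,0,0.0029],1],[[0,0,0],[0.0008,0,0.0029],1],[[0,0,0],[0.0005,0,0.0019],1],[[0,0,0],[0,0,0],1],[[0,0,0],[0,0,0],1]]'
```

```text
time: 9.55
ee_pos: [0.5061, -0.2099, 0.055]
ee_rot: [2.371, 1.784, -0.311]
contact_force: [0.8, 0.1, -3.4]
width: 0.0208
grip_force: 30.0
time: 10.05
ee_pos: [0.5062, -0.2097, 0.0475]
ee_rot: [2.371, 1.784, -0.31]
contact_force: [-0.8, 1.6, 4.1]
width: 0.0211
grip_force: 33.3
```

```bash
python3 -m jog '[[[0,0,0],[-0.0026,0,-0.0097],1],[[0,0,0],[-0.0026,0,-0.0097],1],[[0,0,0],[-0.0026,0,-0.0097],1],[[0,0,0],[-0.005,0,0.0013],1],[[0,0,0],[0,0,0],1],[[0,0,0],[0,0,0],1]]' && python3 - <<'E'
from h import *
from bench import capture
s,p,R=now();c=capture("wrist");Ri=Ro.from_euler("z",-FY,degrees=True)
q=Ri.apply(cloud(c).reshape(-1,3)-FT);print("tcp fix",Ri.apply(p-FT),s["contact_force"])
z0=p[2]+.0075
k=q[(q[:,2]>z0-.009)&(q[:,2]<z0+.02)&(abs(q[:,0])<.013)&(q[:,1]>.035)&(q[:,1]<.09)]
print("bar",k.min(0),k.max(0),[ (round(y,3),k[abs(k[:,1]-y)<.004][:,2].max().round(4),k[abs(k[:,1]-y)<.004][:,0].mean().round(4)) for y in(.04,.05,.058)])
k=q[(q[:,2]>.03)&(q[:,2]<.05)&(abs(q[:,0])<.03)&(q[:,1]>.015)&(q[:,1]<.05)];print("vee",k.min(0),k.max(0),len(k))
k=q[(abs(q[:,2]-.012)<.004)&(abs(q[:,1]-.03)<.03)&(abs(q[:,0])<.08)]
for x in(-.06,-.03,.03,.05):print(x,k[abs(k[:,0]-x)<.004][:,1].max())
E
```

```text
time: 10.65
ee_pos: [0.5042, -0.2146, 0.077]
ee_rot: [2.372, 1.784, -0.311]
contact_force: [-0.0, 0.0, -3.0]
width: 0.0213
grip_force: 30.0
tcp fix [0.00038551 0.01038892 0.07696476] [-0.00695404  0.03589857 -3.04044341]
bar [-0.01085573  0.03501081  0.07548411] [0.0111575  0.0619678  0.09588507] [(0.04, np.float64(0.0952), np.float64(0.0002)), (0.05, np.float64(0.0952), np.float64(0.0001)), (0.058, np.float64(0.0959), np.float64(0.0001))]
vee [-0.01836065  0.02368148  0.03006814] [0.01904618 0.04463463 0.04647076] 660
-0.06 0.048035194567231314
-0.03 0.04762491020550645
0.03 0.04663502309729209
0.05 0.04619971382199129
```

```bash
python3 -m jog '[[[0.18,0,0.67],[0.0013,0,-0.0003],1],[[0,0,0],[0.002,0,0.0073],1],[[0,0,0],[0.002,0,0.0073],1],[[0,0,0],[0.002,0,0.0073],1],[[0,0,0],[0,0,0],1],[[0,0,0],[0,0,0],1]]' && python3 -m jog '[[[0,0,0],[0.0008,0,0.0029],1],[[0,0,0],[0.0008,0,0.0029],1],[[0,0,0],[0.0005,0,0.0019],1],[[0,0,0],[0,0,0],1],[[0,0,0],[0,0,0],1]]'
```

```text
time: 11.3
ee_pos: [0.5047, -0.2133, 0.054]
ee_rot: [2.383, 1.77, -0.314]
contact_force: [-0.7, 0.5, -3.2]
width: 0.0214
grip_force: 30.0
time: 11.8
ee_pos: [0.505, -0.2132, 0.0464]
ee_rot: [2.383, 1.77, -0.313]
contact_force: [-0.5, -0.8, -2.8]
width: 0.0211
grip_force: 30.0
```

Past the earlier obstruction without contact. Continuing slowly to the seat.

```bash
python3 -m jog '[[[0,0,0],[0.0005,0,0.0019],1],[[0,0,0],[0.0005,0,0.0019],1],[[0,0,0],[0,0,0],1],[[0,0,0],[0,0,0],1]]' && python3 -m jog '[[[0,0,0],[0.0003,0,0.001],1],[[0,0,0],[0.0003,0,0.001],1],[[0,0,0],[0,0,0],1],[[0,0,0],[0,0,0],1]]'
```

```text
time: 12.2
ee_pos: [0.5051, -0.2137, 0.0426]
ee_rot: [2.383, 1.77, -0.313]
contact_force: [-0.2, -2.2, -2.1]
width: 0.0211
grip_force: 31.2
time: 12.6
ee_pos: [0.505, -0.214, 0.0408]
ee_rot: [2.383, 1.769, -0.313]
contact_force: [-1.1, -4.4, 0.8]
width: 0.0211
grip_force: 32.5
```

```bash
python3 -m jog '[[[0,0,0],[-0.001,0,0.0003],1],[[0,0,0],[0,0,0],1],[[0,0,0],[0,0,0],1]]' && python3 - <<'E'
from h import *
from bench import capture
s,p,R=now();c=capture("wrist");Ri=Ro.from_euler("z",-FY,degrees=True)
q=Ri.apply(cloud(c).reshape(-1,3)-FT)
z0=.048
k=q[(q[:,2]>z0)&(q[:,2]<z0+.015)&(abs(q[:,0])<.013)&(q[:,1]>.035)&(q[:,1]<.09)]
print("bar",k.max(0),[ (y,k[abs(k[:,1]-y)<.003][:,2].max().round(4),k[abs(k[:,1]-y)<.003][:,0].mean().round(4)) for y in(.04,.05,.058)])
E
```

```text
time: 12.9
ee_pos: [0.5049, -0.2141, 0.0404]
ee_rot: [2.383, 1.77, -0.312]
contact_force: [0.3, -2.9, 2.2]
width: 0.0211
grip_force: 31.7
bar [0.01192984 0.06266955 0.05885307] [(0.04, np.float64(0.0589), np.float64(0.001)), (0.05, np.float64(0.0584), np.float64(0.001)), (0.058, np.float64(0.0586), np.float64(0.0013))]
```

```bash
python3 -m jog '[[[0,0,0],[-0.0003,0,0.0011],1],[[0,0,0],[0,0,0],1],[[0,0,0],[0,0,0],1]]' && python3 -m jog '[[[0,0,0],[0,0,0],0.45],[[0,0,0],[0,0,0],0.4],[[0,0,0],[0,0,0],0.3],[[0,0,0],[0,0,0],0.3],[[0,0,0],[0,0,0],0.3],[[0,0,0],[0,0,0],0.3]]' && python3 - <<'E'
from h import *
from bench import capture
s,p,R=now();c=capture("wrist");Ri=Ro.from_euler("z",-FY,degrees=True)
q=Ri.apply(cloud(c).reshape(-1,3)-FT)
z0=.047
k=q[(q[:,2]>z0)&(q[:,2]<z0+.015)&(abs(q[:,0])<.013)&(q[:,1]>.035)&(q[:,1]<.09)]
print("bar",k.max(0),[ (y,k[abs(k[:,1]-y)<.003][:,2].max().round(4),k[abs(k[:,1]-y)<.003][:,0].mean().round(4)) for y in(.04,.05,.058)])
E
```

```text
time: 13.25
ee_pos: [0.5047, -0.2142, 0.0401]
ee_rot: [2.384, 1.771, -0.312]
contact_force: [-3.0, 1.0, 10.7]
width: 0.0211
grip_force: 31.6
time: 13.85
ee_pos: [0.5045, -0.2141, 0.0391]
ee_rot: [2.383, 1.771, -0.313]
contact_force: [0.9, 0.7, 0.4]
width: 0.0303
grip_force: 0.0
bar [0.01151294 0.06251005 0.05823953] [(0.04, np.float64(0.0582), np.float64(0.0004)), (0.05, np.float64(0.058), np.float64(0.0005)), (0.058, np.float64(0.0582), np.float64(0.0008))]
```

```bash
python3 -m jog '[[[0,0,0],[0,0,0],1],[[0,0,0],[0,0,0],1],[[0,0,0],[0,0,0],1],[[0,0,0],[0,0,0],1],[[0,0,0],[0,0,0],1],[[0,0,0],[-0.001,0,0.0003],1],[[0,0,0],[0,0,0],1],[[0,0,0],[0,0,0],1]]' && python3 -m jog '[[[0,0,0],[-0.001,0,0.0003],1],[[0,0,0],[0,0,0],1],[[0,0,0],[0,0,0],1]]'
```

```text
time: 14.7
ee_pos: [0.504, -0.2145, 0.0393]
ee_rot: [2.385, 1.772, -0.312]
contact_force: [-2.7, 4.5, 4.3]
width: 0.0209
grip_force: 30.4
time: 15.0
ee_pos: [0.504, -0.2145, 0.0392]
ee_rot: [2.385, 1.773, -0.311]
contact_force: [-2.2, 6.4, 6.8]
width: 0.0212
grip_force: 30.4
```

The arm stopped advancing and the -y reaction rose, so the bar is against the stop. Release and rise.

```bash
python3 -m jog '[[[0,0,0],[0.001,0,-0.0003],0.45],[[0,0,0],[0,0,0],0.4],[[0,0,0],[0,0,0],0.2],[[0,0,0],[0,0,0],0.2],[[0,0,0],[0,0,0],0.2],[[0,0,0],[0,0,0],0.2],[[0,0,0],[-0.0026,0,-0.0097],0.2],[[0,0,0],[-0.0026,0,-0.0097],0.2],[[0,0,0],[-0.0052,0,-0.0193],0.2],[[0,0,0],[-0.0078,0,-0.029],0.2],[[0,0,0],[-0.0078,0,-0.029],0.2],[[0,0,0],[-0.0078,0,-0.029],0.2],[[0,0,0],[-0.0078,0,-0.029],0.2],[[0,0,0],[-0.0078,0,-0.029],0.2],[[0,0,0],[-0.0078,0,-0.029],1],[[0,0,0],[0,0,0],1],[[0,0,0],[0,0,0],1]]' && python3 - <<'E'
from h import *
from bench import capture
import cv2
c=capture("wrist");cv2.imwrite("pics/w5.png",c["pixels"][:,:,::-1]);np.savez("/tmp/w5.npz",**c)
s,p,R=now();print(s["joints"])
R0=pose(FY-.8,0);FT=FT+Ro.from_euler("z",FY,degrees=True).apply([.0003,.002,0])
Q=lambda x,y,z:FT+Ro.from_euler("z",FY-.8,degrees=True).apply([x,y,z])
print(FT)
a=Q(.05,-.04,.26);go(p,R,a,R0,6)
b=Q(.130,-.04,.24);go(a,R0,b,R0,4);go(b,R0,Q(.130,-.04,.135),R0,5)
E
```

```text
time: 16.7
ee_pos: [0.5041, -0.2159, 0.2604]
ee_rot: [2.383, 1.77, -0.309]
contact_force: [-0.5, -0.3, -0.5]
width: 0.0185
grip_force: 0.0
[-0.64540456  0.35925774  1.06915009  1.85358641 -0.06119752  1.08309523
  0.12625085]
[ 0.50174286 -0.22266164  0.        ]
6 rows turn [0.01, 2.49, 0.02] shift [-0.0078, 0.0084, 0.0011]
4 rows turn [0.0, 0.0, 0.0] shift [0.0, 0.02, 0.005]
5 rows turn [0.0, 0.0, 0.0] shift [0.0, 0.0, 0.021]
```

View pics/w5.png

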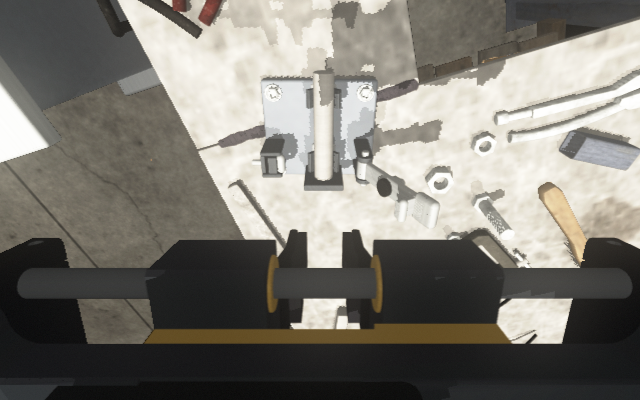

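Wrist view: bar in both vees, butted at the stop around (323,182). The strap is still leaning back, thumb plate at (415,205). Now I go round behind it.

```bash
python3 -m jog '[[[0,2.49,0],[-0.0078,0.0084,0.0011],1],[[0,2.49,0],[-0.0078,0.0084,0.0011],1],[[0,2.49,0],[-0.0078,0.0084,0.0011],1],[[0,2.49,0],[-0.0078,0.0084,0.0011],1],[[0,2.49,0],[-0.0078,0.0084,0.0011],1],[[0,2.49,0],[-0.0078,0.0084,0.0011],1],[[0,0,0],[0,0.02,0.005],1],[[0,0,0],[0,0.02,0.005],1],[[0,0,0],[0,0.02,0.005],1],[[0,0,0],[0,0.02,0.005],1],[[0,0,0],[0,0,0],1],[[0,0,0],[0,0,0],1]]' && python3 - <<'E'
from h import *
from bench import capture
Y=FY-.8;T=np.array([.5017,-.2227,0]);s,p,R=now();print("tcp fix",Ro.from_euler("z",-Y,degrees=True).apply(p-T),s["joints"][2])
c=capture("wrist");q=Ro.from_euler("z",-Y,degrees=True).apply(cloud(c).reshape(-1,3)-T)
k=q[(q[:,2]>.1)&(q[:,2]<.18)&(abs(q[:,1]+.04)<.03)&(q[:,0]<.12)&(q[:,0]>.02)];print("strap top",len(k),np.percentile(k,[1,99],axis=0).round(3).tolist() if len(k) else "")
g=pose(Y);t=T+Ro.from_euler("z",Y,degrees=True).apply([.130,-.04,.145]);go(p,R,t,g,5)
pr=None
for th in[2.05,1.8,1.57,1.3,1.0,.7,.4,.2]:
    sl=95+10*(2.05-th)/1.85
    C=np.array([46-sl*np.cos(th)+6*np.sin(th)+15,64+sl*np.sin(th)+6*np.cos(th)])
    print(th,C.round(1),(C-pr).round(1) if pr is not None else "");pr=C
E
```

```text
time: 17.95
ee_pos: [0.6142, -0.2985, 0.2388]
ee_rot: [-2.521, -1.872, 0.004]
contact_force: [0.4, 0.3, 0.1]
width: 0.0004
grip_force: 0.0
tcp fix [ 0.12968857 -0.03986515  0.2388357 ] 0.853367076232035
strap top 1489 [[0.057, -0.052, 0.103], [0.1, -0.026, 0.162]]
5 rows turn [-0.03, 0.01, 0.02] shift [-0.0, 0.0001, 0.0188]
2.05 [110.1 145.5] 
1.8 [ 88.7 156.5] [-21.4  10.9]
1.57 [ 66.9 161.6] [-21.8   5.1]
1.3 [ 40.3 161. ] [-26.6  -0.6]
1.0 [ 11.7 152. ] [-28.6  -9.1]
0.7 [-13.4 134.5] [-25.  -17.5]
0.4 [-32.4 110. ] [-19.  -24.5]
0.2 [-40.7  90.7] [ -8.3 -19.3]
```

```bash
python3 -m jog '[[[0,0,0],[0,0,0.0188],1],[[0,0,0],[0,0,0.0188],1],[[0,0,0],[0,0,0.0188],1],[[0,0,0],[0,0,0.0188],1],[[0,0,0],[0,0,0.0188],1],[[0,0,0],[0,-0.01,0],1],[[0,0,0],[0,-0.01,0],1],[[0,0,0],[0,-0.007,-0.0036],1],[[0,0,0],[0,-0.007,-0.0036],1],[[0,0,0],[0,-0.007,-0.0036],1],[[0,0,0],[0,-0.0073,-0.0017],1],[[0,0,0],[0,-0.0073,-0.0017],1],[[0,0,0],[0,-0.0073,-0.0017],1],[[0,0,0],[0,-0.0089,0],1],[[0,0,0],[0,-0.0089,0],1],[[0,0,0],[0,-0.0089,0],1]]' && python3 - <<'E'
from h import *
from bench import capture
Y=FY-.8;T=np.array([.5017,-.2227,0]);s,p,R=now();print("tcp fix",Ro.from_euler("z",-Y,degrees=True).apply(p-T))
c=capture("top");q=Ro.from_euler("z",-Y,degrees=True).apply(cloud(c).reshape(-1,3)-T)
k=q[(q[:,2]>.09)&(q[:,2]<.2)&(abs(q[:,1]+.04)<.02)&(q[:,0]<.12)&(q[:,0]>-.06)];print(len(k),np.percentile(k,[1,50,99],axis=0).round(3).tolist() if len(k) else "")
E
```

```text
time: 19.6
ee_pos: [0.5284, -0.2724, 0.1618]
ee_rot: [2.521, 1.873, -0.001]
contact_force: [2.1, -0.5, -1.2]
width: 0.0004
grip_force: 0.7
tcp fix [ 0.03997148 -0.03983436  0.16175213]
0
```

Contact of about 2 N backward: the strap is moving with the fingers. Continuing the arc.

```bash
python3 -m jog '[[[0,0,0],[0,-0.0095,0.003],1],[[0,0,0],[0,-0.0095,0.003],1],[[0,0,0],[0,-0.0095,0.003],1],[[0,0,0],[0,-0.0083,0.0058],1],[[0,0,0],[0,-0.0083,0.0058],1],[[0,0,0],[0,-0.0083,0.0058],1],[[0,0,0],[0,-0.0063,0.0082],1],[[0,0,0],[0,-0.0063,0.0082],1],[[0,0,0],[0,-0.0063,0.0082],1],[[0,0,0],[0,0,0],1]]' && python3 -m jog '[[[0,0,0],[0,-0.004,0.0065],1],[[0,0,0],[0,-0.003,0.0065],1],[[0,0,0],[0,-0.002,0.0065],1],[[0,0,0],[0,0,0],1],[[0,0,0],[0,0,0],1]]'
```

```text
time: 20.65
ee_pos: [0.4584, -0.2512, 0.1096]
ee_rot: [-2.521, -1.872, 0.003]
contact_force: [-0.6, -0.0, -0.0]
width: 0.0003
grip_force: 0.0
time: 21.15
ee_pos: [0.4516, -0.2494, 0.0914]
ee_rot: [2.521, 1.873, -0.001]
contact_force: [0.1, 0.0, 0.7]
width: 0.0008
grip_force: 0.0
```

```bash
python3 - <<'E'
from h import *
from bench import capture
import cv2
c=capture("side");cv2.imwrite("pics/s6.png",cv2.resize(c["pixels"][150:260,220:400,::-1],None,fx=4.4,fy=4.4,interpolation=cv2.INTER_CUBIC))
E
```

```text
(no output)
```

View pics/s6.png

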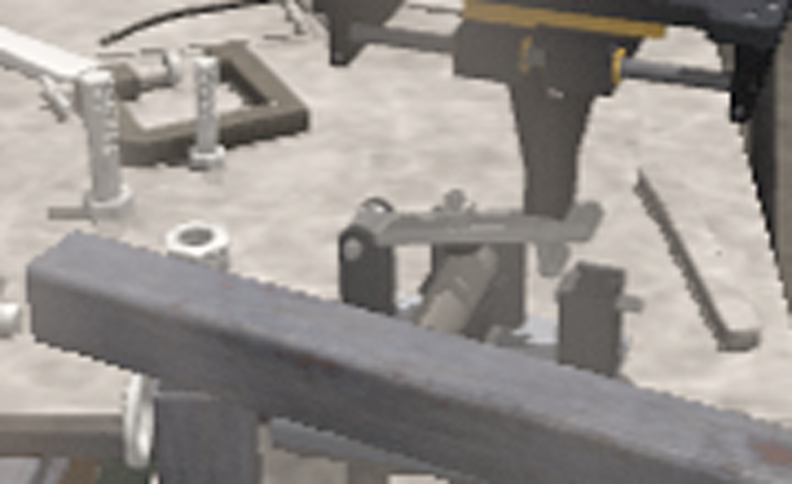

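Side crop: strap nearly level from hinge (370,225) to thumb plate (595,215), fingertip at (550,210) just inboard of the plate. I shift outboard and press.

```bash
python3 - <<'E'
from h import *
Y=FY-.8;T=np.array([.5017,-.2227,0]);s,p,R=now();print("tcp fix",Ro.from_euler("z",-Y,degrees=True).apply(p-T))
E
python3 -m jog '[[[0,0,0],[0,-0.002,-0.004],1],[[0,0,0],[0,-0.005,-0.004],1],[[0,0,0],[0,-0.003,0],1],[[0,0,0],[0,0,0],1],[[0,0,0],[0,0,0.006],1],[[0,0,0],[0,0,0.005],1],[[0,0,0],[0,0,0],1],[[0,0,0],[0,0,0],1]]'
```

```text
tcp fix [-0.03996339 -0.04018118  0.09158871]
time: 22.0
ee_pos: [0.442, -0.2466, 0.0882]
ee_rot: [2.521, 1.873, -0.001]
contact_force: [-0.2, -0.4, 0.7]
width: 0.0006
grip_force: 0.0
```

```bash
python3 -m jog '[[[0,0,0],[0,-0.001,0.004],1],[[0,0,0],[0,-0.001,0.004],1],[[0,0,0],[0,0,0],1],[[0,0,0],[0,0,0],1]]' && python3 -m jog '[[[0,0,0],[0,0,0.003],1],[[0,0,0],[0,0,0.003],1],[[0,0,0],[0,0,0],1],[[0,0,0],[0,0,0],1]]'
```

```text
time: 22.4
ee_pos: [0.4404, -0.2462, 0.0806]
ee_rot: [2.52, 1.873, 0.0]
contact_force: [1.3, -0.7, 0.9]
width: 0.0004
grip_force: 0.5
time: 22.8
ee_pos: [0.4399, -0.2458, 0.0742]
ee_rot: [2.521, 1.873, -0.001]
contact_force: [-0.2, 0.1, 1.3]
width: 0.0007
grip_force: 0.0
```

```bash
python3 - <<'E'
from h import *
from bench import capture
import cv2
c=capture("side");cv2.imwrite("pics/s7.png",cv2.resize(c["pixels"][175:245,285:385,::-1],None,fx=7.5,fy=7.5,interpolation=cv2.INTER_CUBIC))
Y=FY-.8;T=np.array([.5017,-.2227,0]);s,p,R=now();print("tcp fix",Ro.from_euler("z",-Y,degrees=True).apply(p-T))
E
```

```text
tcp fix [-0.05227457 -0.04006217  0.07433346]
```

View pics/s7.png

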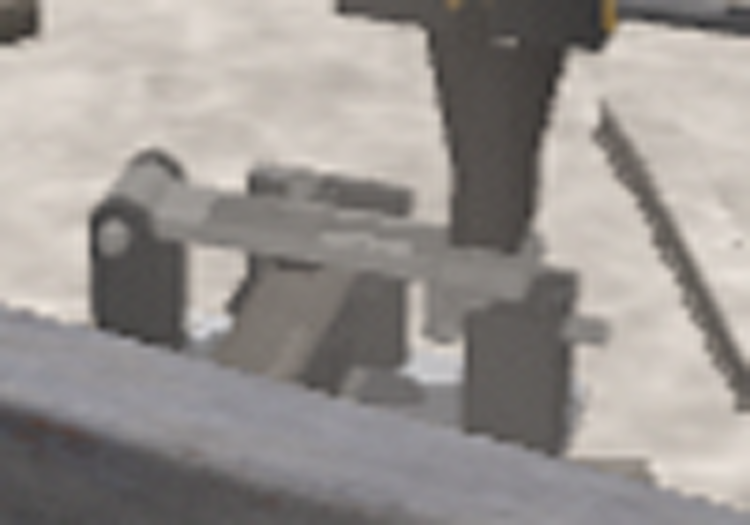

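Strap is almost level, with the fingertip on the thumb plate at (500,250). I press further in small steps.

```bash
python3 -m jog '[[[0,0,0],[0,0,0.002],1],[[0,0,0],[0,0,0],1],[[0,0,0],[0,0,0],1]]' && python3 -m jog '[[[0,0,0],[0,0,0.002],1],[[0,0,0],[0,0,0],1],[[0,0,0],[0,0,0],1]]'&& python3 -m jog '[[[0,0,0],[0,0,0.002],1],[[0,0,0],[0,0,0],1],[[0,0,0],[0,0,0],1]]'
```

```text
time: 23.15
ee_pos: [0.4402, -0.246, 0.0725]
ee_rot: [2.521, 1.873, -0.0]
contact_force: [-0.0, -0.9, 0.3]
width: 0.0005
grip_force: 0.0
time: 23.45
ee_pos: [0.4402, -0.246, 0.0705]
ee_rot: [2.521, 1.873, -0.0]
contact_force: [-0.5, 0.3, 0.6]
width: 0.0005
grip_force: 0.0
time: 23.75
ee_pos: [0.4402, -0.246, 0.0701]
ee_rot: [-2.522, -1.873, -0.003]
contact_force: [-4.2, 2.7, 17.6]
width: 0.0006
grip_force: 8.7
```

Solid stop at 0.070, the shut height, so the catch snapped during the press. I press slightly more, retreat and check.

```bash
python3 -m jog '[[[0,0,0],[0,0,0.001],1],[[0,0,0],[0,0,0],1],[[0,0,0],[0,0,0],1],[[0,0,0],[0,0,-0.005],1],[[0,0,0],[0,0,-0.02],1],[[0,0,0],[0,0,-0.04],1],[[0,0,0],[-0.02,0,-0.04],1],[[0,0,0],[-0.03,0,-0.04],1],[[0,0,0],[-0.03,0,-0.03],1],[[0,0,0],[-0.03,0,0],1],[[0,0,0],[0,0,0],1],[[0,0,0],[0,0,0],1]]' && python3 - <<'E'
from h import *
from bench import capture
import cv2
c=capture("wrist")
Y=FY-.8;T=np.array([.5017,-.2227,0]);s,p,R=now();q=Ro.from_euler("z",-Y,degrees=True).apply(cloud(c).reshape(-1,3)-T)
def reg(n,x0,x1,y0,y1,z0,z1):
    k=q[(q[:,0]>x0)&(q[:,0]<x1)&(q[:,1]>y0)&(q[:,1]<y1)&(q[:,2]>z0)&(q[:,2]<z1)];print(n,len(k),np.percentile(k,[1,50,99],axis=0).round(4).tolist() if len(k) else"")
reg("plate",-.06,-.045,-.05,-.03,.05,.12);reg("strap near hinge",.015,.03,-.048,-.032,.05,.1);reg("bar",-.013,.013,.042,.08,.045,.07);reg("bar mid",-.013,.013,-.01,.015,.045,.07)
cv2.imwrite("pics/w8.png",c["pixels"][:,:,::-1])
E
```

```text
time: 24.95
ee_pos: [0.4078, -0.3511, 0.2423]
ee_rot: [2.523, 1.871, 0.0]
contact_force: [0.3, 0.4, -0.4]
width: 0.0005
grip_force: 0.0
plate 353 [[-0.0595, -0.0492, 0.0681], [-0.0519, -0.0401, 0.0699], [-0.0452, -0.0305, 0.0717]]
strap near hinge 282 [[0.015, -0.048, 0.066], [0.0224, -0.04, 0.0679], [0.0299, -0.032, 0.0697]]
bar 0 
bar mid 655 [[-0.0111, -0.0099, 0.0471], [-0.0017, 0.0029, 0.0554], [0.01, 0.0148, 0.0582]]
```

View pics/w8.png

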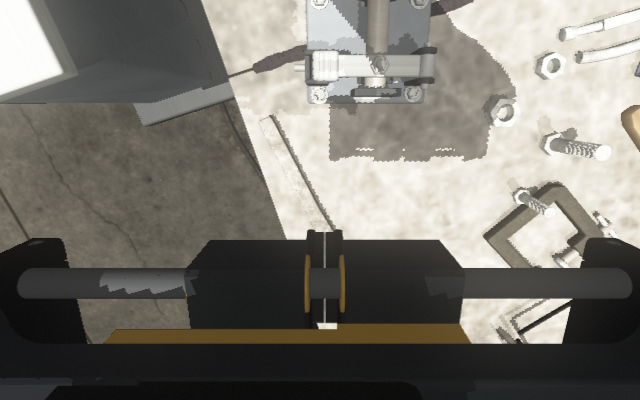

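Wrist view: strap shut over the bar (thumb plate at (322,68), face at z = 0.070), bar end visible at (375,85) just at the stop (375,93). One last check of the bar ends from the top camera.

```bash
python3 - <<'E'
from h import *
from bench import capture
c=capture("top");Y=FY-.8;T=np.array([.5017,-.2227,0]);q=Ro.from_euler("z",-Y,degrees=True).apply(cloud(c).reshape(-1,3)-T)
k=q[(abs(q[:,0])<.008)&(q[:,1]>.02)&(q[:,1]<.08)&(q[:,2]>.048)&(q[:,2]<.07)];print(len(k),k[:,1].max(),k[:,0].mean(),k[:,2].max())
c=capture("wrist");P=cloud(c)
q=Ro.from_euler("z",-Y,degrees=True).apply(P.reshape(-1,3)-T)
k=q[(abs(q[:,0])<.004)&(q[:,1]<-.04)&(q[:,1]>-.08)&(q[:,2]>.04)];k=k[np.argsort(k[:,1])];print((k[::3,1:]*1e3).round(1).tolist())
E
```

```text
115 0.05899719828091024 -0.00017802193941802996 0.06053642272409454
[[-68.2, 55.8], [-68.2, 55.4], [-68.2, 55.4], [-67.4, 67.0], [-67.4, 66.5], [-67.4, 67.2], [-66.5, 68.1], [-66.5, 66.8], [-66.4, 66.5], [-65.5, 66.9], [-65.5, 66.7], [-64.6, 68.0], [-64.6, 67.0], [-64.6, 66.4], [-63.7, 67.5], [-63.6, 66.7], [-63.6, 65.8], [-62.7, 67.2], [-62.7, 65.9], [-61.8, 68.2], [-61.8, 67.2], [-61.8, 66.1], [-60.9, 67.2], [-60.9, 66.3], [-60.8, 65.7], [-59.6, 56.7], [-59.5, 55.3], [-59.5, 55.5], [-58.6, 57.7], [-58.6, 56.6], [-57.7, 58.5], [-57.6, 56.7], [-57.6, 56.1], [-56.7, 57.2], [-56.7, 55.7], [-56.6, 55.2], [-55.8, 56.9], [-55.7, 56.4], [-54.8, 57.3], [-54.8, 56.4], [-54.8, 56.0], [-53.8, 56.5], [-53.8, 56.4], [-53.8, 55.2], [-52.9, 56.8], [-52.9, 55.9], [-52.1, 58.2], [-52.0, 57.0], [-51.9, 56.2], [-51.1, 57.9], [-51.0, 56.8], [-50.9, 55.5], [-50.1, 56.6], [-50.0, 55.9], [-49.8, 66.9], [-49.8, 66.1], [-49.1, 68.9], [-49.0, 68.5], [-48.9, 66.6], [-48.1, 68.7], [-48.1, 67.9], [-48.0, 67.2], [-47.7, 74.8], [-47.7, 74.4], [-47.6, 73.1], [-46.9, 75.4], [-46.8, 74.6], [-45.5, 69.1], [-45.4, 68.2], [-45.4, 67.8], [-44.6, 79.4], [-44.5, 68.1], [-44.4, 77.9], [-44.4, 66.6], [-43.8, 80.7], [-43.8, 80.3], [-43.6, 67.9], [-43.1, 82.2], [-43.0, 80.9], [-42.9, 80.7], [-42.7, 68.0], [-42.1, 81.5], [-42.1, 80.9], [-42.0, 80.1], [-41.3, 81.7], [-41.2, 80.7], [-41.1, 79.6], [-40.4, 81.1], [-40.3, 80.6], [-40.2, 79.6]]
```

Bar continues right up to the stop face with no visible gap, and the strap is shut.

```bash
python3 -c "
from bench import job
print(job.hand_in())"
```

```text
the job is handed in; nothing more can be done
None
```

The job is handed in: the bar lies in both vees against the stop plate, the strap measures fully shut on its catch, the arm is clear and went nowhere near the chisel, and the clock read about 25 s of the 61 s allowed; no verdict came back.

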